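Switch on the bench sockets with the key switch

TASK

Switch on the workbench sockets: on the power box that has a key in its lid, twist the key clockwise (seen from above) all the way to its stop, hold it there for about half a second, then let it return to its rest position and take your hand away. Do not turn the timer knob on the other box.

Things in the scene. Friction and masses are not known exactly. Their poses are not given: they have to be found in the camera images.
- key (a joint): Turn of the key in rad: 0 at rest, grows as the key turns clockwise seen from above, hard stop at 1.1 (63 degrees). A spring pulls it back to 0: about 0.03 N m at rest, 0.12 N m at the stop; when let go at the stop it is back at rest in well under a second.
- key_grip (a point): Centre of the key's head, on the vertical turning axis and 107 mm above the bench. The head is a black plastic slab, upright, with a small hole through it: 34 mm long, 10 mm thick, 30 mm tall, from 90 to 120 mm above the bench. This point's x axis runs along the 34 mm length and turns with the key, z is up, y is across the 10 mm thickness. Below the head a 10 mm long steel blade goes into a round steel lock barrel of 28 mm diameter, whose top is 80 mm above the bench.
- key_box: The power box that holds the key: black, 110 x 110 mm and 70 mm high, yellow corners, aluminium plate on top, a round white socket in two opposite sides; fixed to the bench. Origin at the centre of its underside, z up; the key stands over its centre, and at rest the head's length runs along the box's x axis (the sockets are in the +y and -y sides). It may be left or right of the timer box, turned up to 35 degrees.
- timer_pointer (a point): Tip of the timer knob on the other power box, which is the same black and yellow box, fixed as well. The knob is a solid black bar 38 mm long, 14 mm thick, without a hole, with a short white mark, on a black disc of 40 mm diameter on a steel plate of 64 mm; its top is 114 mm above the bench. This point is at the marked end of the bar, 19 mm from the knob's turning axis at the centre of its box and 107 mm above the bench. It stays where it is turned; leave it as found.
Things that resemble listed ones, but are neither listed nor needed, are in the scene too. Leave any blue or orange look-alike of the key_box alone.

How it is judged:
On the way:
1. the key is held at its clockwise stop, within 10 degrees, for 0.2 s (value of joint key above 0.925 rad), for 0.2 s.
At the end, for the whole second after the job is handed in: After having been held at its stop, the key is back at rest (within 10 degrees) and still, and the timer knob is where it was found (its tip within 6 mm) (value of joint key below 0.17 rad and velocity of joint key between -0.2 and 0.2 rad/s and distance of timer_pointer from where it was at the start of the episode below 0.006 m); the robot touches nothing.
It fails at once if the timer knob is turned (its tip moves more than 6 mm) (distance of timer_pointer from where it was at the start of the episode above 0.006 m).
It also fails if it takes over 35 s, if anything falls off the work surface, if the arm or the gripper's body presses on something with over 40 N, if the wrist force passes 120 N, or if a joint passes its speed limit or range.

ROBOT

A 6-joint arm with a two-finger parallel gripper is mounted at the origin on the work surface. World frame = base frame: x ahead of the robot, y to its left, z up, the work surface at z = 0. Lengths are in m, angles in rad, forces in N, time in s.
With the tool pointing down it reaches from about 0.35 to 0.975 m from the base axis. Payload 7.1 kg.
Tool frame: the origin (TCP) lies midway between the tips of the shut fingers; the grasp point (between the pads) lies 19 mm behind it; z points along the fingers, x is the direction in which the jaws open and shut, and the axes are right-handed (so a half turn about z gives the same grasp; the last joint's range is limited). The gripper opens to 88 mm and grips with 3 to 60 N. Pads are 20 mm wide; open, the fingers measure 115 mm over their backs; the gripper's body (75 mm by 178 mm) begins 61 mm behind the grasp point.
Start: joints at [-1.305, 0.423, 1.63, -0, 1.089, -0.019], TCP at [0.176, -0.6, 0.191] pointing down, gripper open.
Joint ranges: [-3, 3], [-0.9, 2.11], [0.09, 2.58], [-1.31, 4.45], [0.11, 2.69], [-2.54, 2.54]. Speed limits (rad/s): [2.39, 2.39, 3.01, 3.14, 3.14, 3.14].

INTERFACE

Orientations are given as a unit quaternion [w, x, y, z].
In Python, from station import move_pose, movel, movej, command_gripper, wait, inverse_kinematics, read_camera, camera_info, MotionError, job_done, get_time, get_joint_pos, get_qvel, get_effort, get_tcp_pos, get_ee_rot, get_ft_force, get_ft_torque, get_grip_width gives the robot as it stands. Calls block until the motion is done:
- move_pose(position, orientation): joint-space move of the TCP to a pose.
- movel(position, frame=None, v=0.15, until_force=None): straight line of the TCP; frame=None keeps the orientation; v is the mean speed in m/s. With until_force (N) it stops when the force on the tool has changed by that much, and returns True; else False.
- movej(angles): joint-space move.
- command_gripper(opening): opening from 0.0 (shut) to 1.0 (fully open); the grip force is fixed at half the most; returns when the fingers have stopped.
- wait(seconds).
- inverse_kinematics(position, orientation): joint angles nearest the present ones, or None.
- read_camera(name): name is "scene" or "side" or "wrist"; returns the picture (384x512x3 uint8, red, green, blue); there is no depth.
- camera_info(name): a dict with "intrinsics" (3x3 intrinsics, pixels), "T" (4x4, takes a point from camera to world coordinates); the wrist camera has in their place "tool_from_camera" (4x4, takes a point from camera to tool coordinates, whose origin is the TCP and whose axes are the tool frame's). Camera axes: x right, y up, looking along -z (the intrinsics and any distortion apply to the point x, -y, -z); pixel columns grow to the right and rows downward; lengths in m; the calibration is good to about 2 mm. A picture is of the moment at which its call begins: read the wrist's pose just before it. camera_info takes no time and is no camera call.
A pose or a line that the arm cannot do raises MotionError and nothing moves.
- job_done(): hands the job in, once; it reports no verdict.
Readings, each from a call of its own:
- get_time(): time.
- get_joint_pos(): joint angles.
- get_qvel(): joint speeds.
- get_effort(): joint torques, N m.
- get_tcp_pos(): TCP position.
- get_ee_rot(): TCP orientation.
- get_ft_force(): force on the tool from outside, world axes, zero at the start.
- get_ft_torque(): the same for the moment, N m.
- get_grip_width(): opening from 0.0 (shut) to 1.0 (fully open).
Only numpy, scipy, OpenCV 4.12 (cv2) and the standard library are available. Lean on these libraries where they do the work, as an engineer would, in place of code of your own. Each camera call takes 0.05 s, during which the arm holds its last target. There are 200 camera calls.

## Working session

There is one attempt and no reset: what is moved stays moved. The work goes in short steps, each a Python script; the robot and the scene stay as the last script left them, time stands still between calls to the robot, and variables do not carry over. Pictures are saved under pics/ and viewed, about 8 in all and at most 12, crops included, and the job is handed in when it is done.

```bash
mkdir -p pics; ls; python3 - <<'E'
from station import *
import cv2,numpy as np
a=read_camera("scene");b=read_camera("side")
cv2.imwrite("pics/scene.png",a[:,:,::-1]);cv2.imwrite("pics/side.png",b[:,:,::-1])
for n in("scene","side","wrist"):print(camera_info(n))
print(get_time(),get_ee_rot())
E
```

```text
pics
{'intrinsics': array([[451.43073281,   0.        , 258.60673733],
       [  0.        , 451.43073281, 183.32986715],
       [  0.        ,   0.        ,   1.        ]]), 'T': array([[-0.21967434, -0.6225169 ,  0.75114305,  1.23823739],
       [ 0.97541534, -0.15400552,  0.15763001,  0.15028462],
       [ 0.01755283,  0.76730372,  0.6410436 ,  0.73318682],
       [ 0.        ,  0.        ,  0.        ,  1.        ]])}
{'intrinsics': array([[419.12676031,   0.        , 254.32905779],
       [  0.        , 419.12676031, 191.95404409],
       [  0.        ,   0.        ,   1.        ]]), 'T': array([[ 0.93859761,  0.20751878, -0.27562742,  0.27735346],
       [-0.34484315,  0.58939113, -0.73054863, -0.60249765],
       [ 0.0108498 ,  0.78073943,  0.62476254,  0.60921314],
       [ 0.        ,  0.        ,  0.        ,  1.        ]])}
{'intrinsics': array([[283.88470299,   0.        , 252.90675897],
       [  0.        , 283.88470299, 191.62084274],
       [  0.        ,   0.        ,   1.        ]]), 'tool_from_camera': array([[ 9.99999927e-01,  3.80857794e-04, -2.09831004e-05,
        -3.56202184e-04],
       [ 3.61487180e-04, -9.63824199e-01, -2.66538521e-01,
        -7.33252420e-02],
       [-1.21737293e-04,  2.66538494e-01, -9.63824266e-01,
        -1.94172487e-01],
       [ 0.00000000e+00,  0.00000000e+00,  0.00000000e+00,
         1.00000000e+00]])}
0.1 [-3.98616096e-04  8.00295662e-01 -5.99605202e-01 -5.43736882e-04]
```

View pics/scene.png

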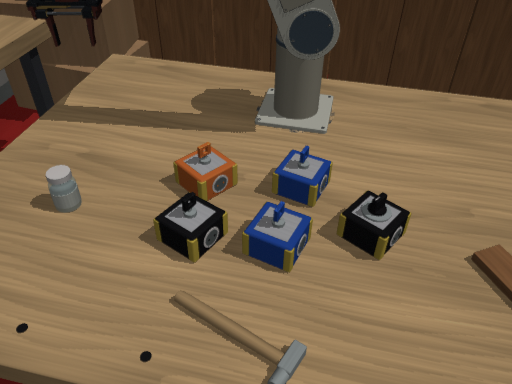

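View pics/side.png

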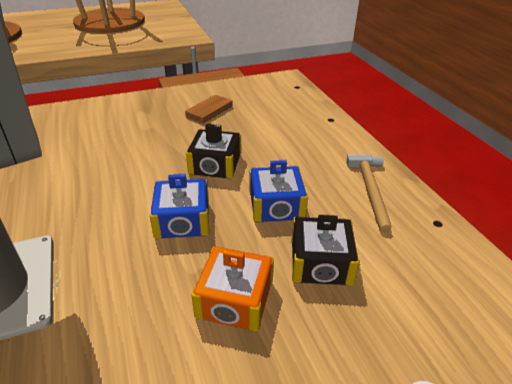

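The key box is the black one with the holed slab, head at scene ≈(190,203) and side ≈(327,222). The timer box is the black one with the solid knob, at scene ≈(377,203) and side ≈(213,132). The rest are blue and orange look-alikes. Next I'll triangulate both and look at the key from above with the wrist camera.

```bash
cat > h.py <<'E'
from station import *
import cv2,numpy as np
from scipy.spatial.transform import Rotation as R
def Twrist():
    T=np.eye(4);q=np.array(get_ee_rot());T[:3,:3]=R.from_quat(q[[1,2,3,0]]).as_matrix();T[:3,3]=get_tcp_pos()
    return T@camera_info("wrist")["tool_from_camera"]
def ray(K,T,u,v):
    d=np.linalg.solve(K,[u,v,1]);d=T[:3,:3]@(d*[1,-1,-1]);return T[:3,3],d/np.linalg.norm(d)
def tri(rs):
    A=0;b=0
    for o,d in rs:
        P=np.eye(3)-np.outer(d,d);A=A+P;b=b+P@o
    p=np.linalg.solve(A,b);return p,[np.linalg.norm((np.eye(3)-np.outer(d,d))@(p-o)) for o,d in rs]
def quat(yaw): # tool down, tool x at yaw
    q=(R.from_euler('z',yaw)*R.from_euler('x',np.pi)).as_quat();return list(q[[3,0,1,2]])
def cam(n):
    c=camera_info(n);return c["intrinsics"],c["T"]
def shot(n):
    T=Twrist();a=read_camera("wrist");cv2.imwrite(f"pics/{n}.png",a[:,:,::-1]);np.save(f"pics/{n}.npy",T);return a
E
python3 - <<'E'
from h import *
S=cam("scene");D=cam("side")
for n,s,d in(("key",(190,202),(327,222)),("timer",(377,203),(213,132))):print(n,tri([ray(*S,*s),ray(*D,*d)]))
p=tri([ray(*S,190,202),ray(*D,327,222)])[0]
for i,off in enumerate((-.03,.05)):
    # tool x along world y => rough; offset in two places
    t=[p[0]+off,p[1],.24]
    for yaw in (np.pi/2,-np.pi/2,0,np.pi): print(yaw,inverse_kinematics(t,quat(yaw)))
E
```

```text
key (array([ 0.59309596, -0.13081218,  0.10180381]), [np.float64(0.0018855872398231594), np.float64(0.0018855872398229874)])
timer (array([0.49106209, 0.2504935 , 0.09269408]), [np.float64(0.00013321540285697424), np.float64(0.0001332154028570218)])
1.5707963267948966 [-0.24884659  0.3009486   1.690238    0.          1.15040605 -1.81964291]
-1.5707963267948966 [-2.48846588e-01  3.00948603e-01  1.69023800e+00 -4.44089210e-16
  1.15040605e+00  1.32194974e+00]
0 [-2.48846588e-01  3.00948603e-01  1.69023800e+00 -4.44089210e-16
  1.15040605e+00 -2.48846588e-01]
3.141592653589793 None
1.5707963267948966 [-0.21880619  0.42152821  1.51235422  0.          1.20771022 -1.78960251]
-1.5707963267948966 [-2.18806188e-01  4.21528213e-01  1.51235422e+00 -4.44089210e-16
  1.20771022e+00  1.35199014e+00]
0 [-2.18806188e-01  4.21528213e-01  1.51235422e+00 -4.44089210e-16
  1.20771022e+00 -2.18806188e-01]
3.141592653589793 None
```

```bash
python3 - <<'E'
from h import *
p=np.array([.593,-.131]); ims=[]
for i,off in enumerate(((-.05,-.02),(.045,.02))):
    move_pose([p[0]+off[0],p[1]+off[1],.26],quat(1.25)); wait(.2)
    a=shot(f"w{i}")
    K=camera_info("wrist")["intrinsics"];T=np.load(f"pics/w{i}.npy")
    c=T[:3,:3].T@(np.array([*p,.107])-T[:3,3]);uv=K@(c*[1,-1,-1]);uv=(uv/uv[2])[:2]
    x,y=[int(round(v)) for v in uv-[66,66]];x=max(0,min(x,512-133));y=max(0,min(y,384-133));print(i,x,y,uv,get_time())
    ims.append(cv2.resize(a[y:y+133,x:x+133,::-1],(400,400),interpolation=cv2.INTER_CUBIC))
cv2.imwrite("pics/wc.png",np.hstack(ims))
E
```

```text
0 214 139 [280.06340195 204.93626888] 2.45
1 160 79 [225.85318333 144.72190058] 3.1917
```

View pics/wc.png

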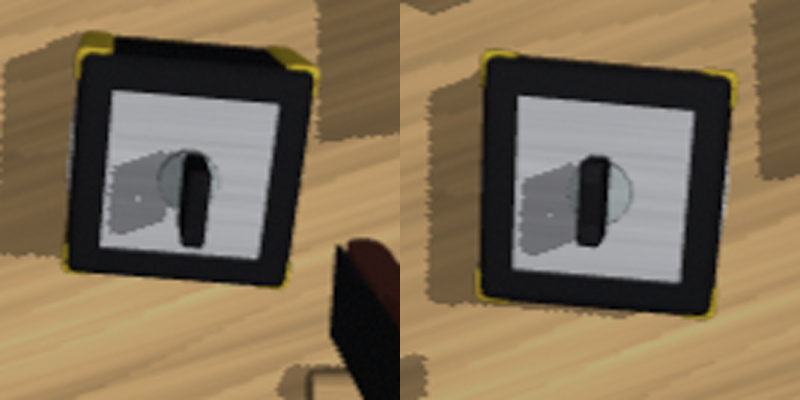

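The crops show the key from above: slab centre ≈(195,200) in the left one and ≈(193,201) in the right. It sits over the barrel and runs parallel to the plate's near-vertical edges. I'll triangulate the slab and the plate corners.

```bash
python3 - <<'E'
from h import *
K=camera_info("wrist")["intrinsics"];T=[np.load(f"pics/w{i}.npy") for i in(0,1)];O=[(214,139),(160,79)];s=133/400
def t(a,b):return tri([ray(K,T[i],O[i][0]+(q[0]+.5)*s-.5,O[i][1]+(q[1]+.5)*s-.5) for i,q in enumerate((a,b))])
c=[]
for a,b in(((111,91),(117,96)),((280,103),(295,112)),((260,259),(281,283)),((100,247),(113,269))):
    p,e=t(a,b);c.append(p);print(p.round(4),np.round(e,4))
c=np.array(c);print("centre",c.mean(0))
f=lambda v:np.degrees(np.arctan2(v[1],v[0]))
print([f(v) for v in(c[0]-c[3],c[1]-c[2])],[f(v) for v in(c[1]-c[0],c[2]-c[3])])
for n,a,b in(("headmid",(195,200),(193,201)),("far",(197,155),(195,158)),("near",(192,247),(189,245))):print(n,*t(a,b))
q=[t((197,155),(195,158))[0],t((192,247),(189,245))[0]];print(f(q[0]-q[1]))
print("side/scene key",c.mean(0)[:2])
E
```

```text
[ 0.543  -0.1543  0.0704] [0.0002 0.0002]
[ 0.5735 -0.0829  0.0682] [0.0003 0.0003]
[ 0.6433 -0.1128  0.0714] [0.0001 0.0001]
[ 0.613  -0.1835  0.0712] [0.0001 0.0001]
centre [ 0.5931979  -0.13338287  0.07029993]
[np.float64(157.39959338697565), np.float64(156.82588559932495)] [np.float64(66.83743863958581), np.float64(66.86798669215362)]
headmid [ 0.59298414 -0.13334558  0.10655166] [np.float64(0.0003813977878909658), np.float64(0.0003813977878910651)]
far [ 0.57719052 -0.12722419  0.09705035] [np.float64(0.001033217555189355), np.float64(0.0010332175551891983)]
near [ 0.60821313 -0.1398809   0.11806485] [np.float64(0.00027591807991756735), np.float64(0.00027591807991752154)]
157.80535117089946
side/scene key [ 0.5931979  -0.13338287]
```

Plate centre, slab centre and heights (0.070 and 0.107) agree with the text. I'll approach, grip, and check the grip before turning.

```bash
python3 - <<'E'
from h import *
y=np.radians(66.95);P=[.593,-.1333]
move_pose([*P,.20],quat(y));command_gripper(.55)
print(movel([*P,.092],v=.1,until_force=6),get_tcp_pos(),get_ft_force())
command_gripper(0.0);wait(.2)
print(get_grip_width()*88,get_ft_force(),get_ft_torque(),get_time())
a=shot("g");cv2.imwrite("pics/side2.png",cv2.resize(read_camera("side")[160:310,240:440,::-1],(800,600)))
E
```

```text
False [ 0.59355008 -0.13344541  0.09267505] [-0.66314551 -0.00920808 -0.88588961]
0.5572177253739665 [-0.17237043  0.62389927  0.35288802] [ 1.85174241e-02 -1.53114495e-01 -1.80437166e-05] 6.6583
```

View pics/side2.png

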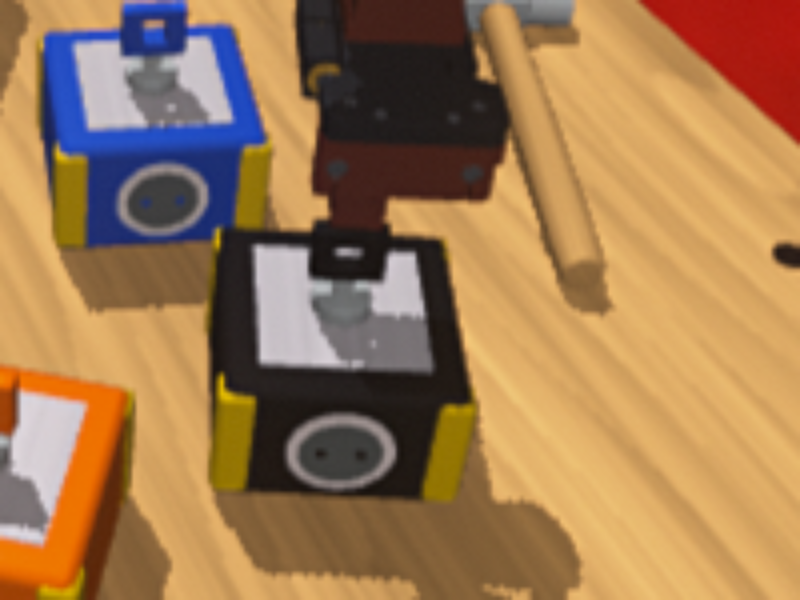

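The gripper shut completely without the key in it. In the side view the finger tips look to be behind or above the head. I'll check where the TCP projects and look through the wrist camera.

```bash
python3 - <<'E'
from h import *
print(get_tcp_pos(),get_ee_rot(),quat(np.radians(66.95)),get_joint_pos(),get_grip_width())
def proj(n,p):
    K,T=cam(n);c=T[:3,:3].T@(np.array(p)-T[:3,3]);u=K@(c*[1,-1,-1]);return u[:2]/u[2]
p=get_tcp_pos()
for n in("side","scene"):
    print(n,proj(n,p),proj(n,np.array(p)+[0,0,.05]))
sc=read_camera("scene")[130:250,120:280,::-1]
g=cv2.imread("pics/g.png")
cv2.imwrite("pics/chk.png",np.hstack([cv2.resize(sc,(400,300)),cv2.resize(g,(400,300))]))
E
```

```text
[ 0.59301485 -0.13329828  0.09199227] [1.07968326e-05 8.34128245e-01 5.51570550e-01 9.00076255e-06] [np.float64(5.107552173973295e-17), np.float64(0.8341265706209123), np.float64(0.5515730814535788), np.float64(3.377411043489838e-17)] [-2.40684549e-01  5.22777321e-01  1.73287546e+00 -1.84831261e-06
  8.85911798e-01 -1.40917524e+00] 0.005708361408338437
side [326.06547567 226.33792451] [329.48566663 205.15491882]
scene [188.45893482 205.72678191] [186.41982872 187.45013707]
```

View pics/chk.png

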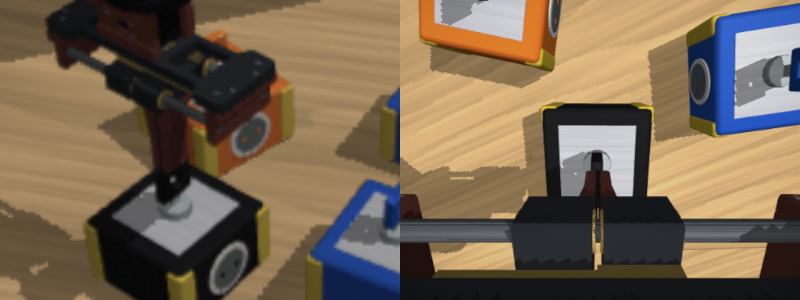

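```bash
python3 - <<'E'
from h import *
g=cv2.imread("pics/g.png");s=read_camera("scene")[:,:,::-1]
a=g[180:270,205:295];b=s[160:240,150:230]
cv2.imwrite("pics/chk2.png",np.hstack([cv2.resize(a,(400,400),interpolation=cv2.INTER_CUBIC),cv2.resize(b,(400,400),interpolation=cv2.INTER_CUBIC)]))
E
```

```text
(no output)
```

View pics/chk2.png

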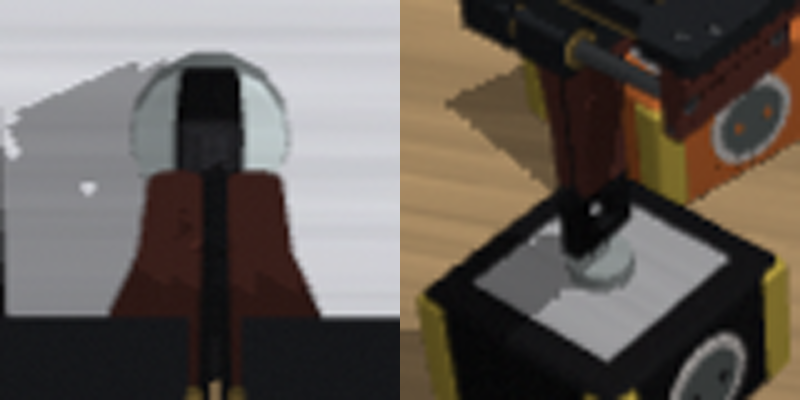

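The fingers seem to end around the key's top (z≈0.12), although the TCP reads 0.092. I'll lift clear and look at the fingers in free air, shut and part open.

```bash
python3 - <<'E'
from h import *
P=[.593,-.1333]
def proj(n,p):
    K,T=cam(n);c=T[:3,:3].T@(np.array(p)-T[:3,3]);u=K@(c*[1,-1,-1]);return (u[:2]/u[2])
movel([*P,.17],v=.2);wait(.1);ims=[]
for w in(0,.45):
    if w: command_gripper(w)
    print(get_grip_width(),get_tcp_pos(),get_time())
    g=read_camera("wrist")[150:290,165:341,::-1]
    s=read_camera("side")[:,:,::-1].copy();u=proj("side",get_tcp_pos());x,y=np.round(u).astype(int);print(u)
    s[y,x]=(0,255,0);s=s[y-45:y+35,x-50:x+50]
    ims.append(np.hstack([cv2.resize(g,(390,300)),cv2.resize(s,(390,300),interpolation=cv2.INTER_NEAREST)]))
cv2.imwrite("pics/air.png",np.vstack(ims))
E
```

```text
0.0075099456108449055 [ 0.59177443 -0.13302756  0.16829974] 7.5
[330.75252046 193.31357276]
0.45011793943172856 [ 0.59300052 -0.13332007  0.17005236] 8.3667
[331.54527229 192.45365998]
```

View pics/air.png

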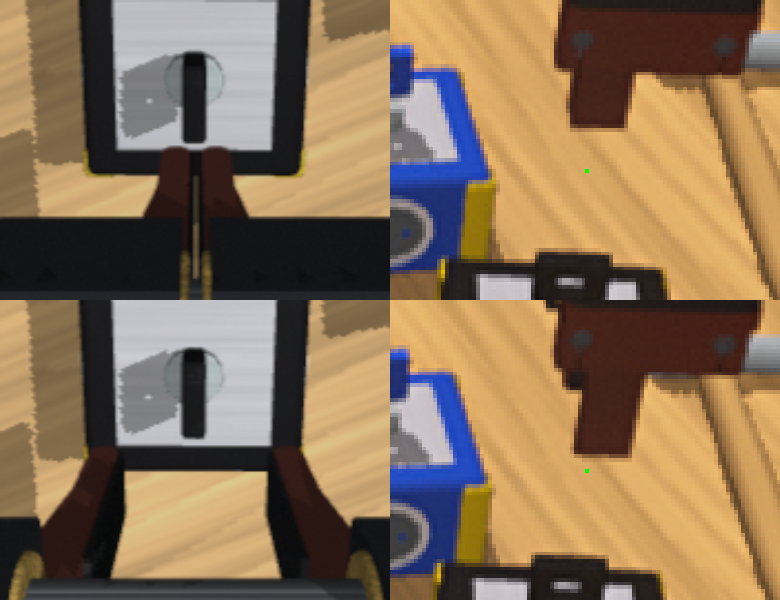

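In free air the shut fingertips end about 28–35 mm short of the stated TCP (green dot). This shows in the side view and also in the wrist view (tip edge at row 219), so the tool is effectively shorter than stated. Laterally it is centred on the key. I'll go lower, with a force guard, and grip again.

```bash
python3 - <<'E'
from h import *
P=[.593,-.1333]
movel([*P,.10],v=.15)
print(movel([*P,.066],v=.05,until_force=5),get_tcp_pos(),get_ft_force())
command_gripper(0.0);wait(.15)
print(get_grip_width()*88,get_ft_force(),get_ft_torque(),get_time())
b=read_camera("side")[170:270,270:390,::-1];a=read_camera("wrist")[150:270,180:324,::-1]
cv2.imwrite("pics/grip2.png",np.hstack([cv2.resize(b,(400,333)),cv2.resize(a,(400,333))]))
E
```

```text
False [ 0.59313284 -0.13330188  0.06604073] [ 0.93552588 -0.16644284 -0.07526366]
9.545075921317679 [-1.61842867 -4.46628888  3.05634191] [-0.83200154  0.25309045 -0.11454544] 10.6333
```

View pics/grip2.png

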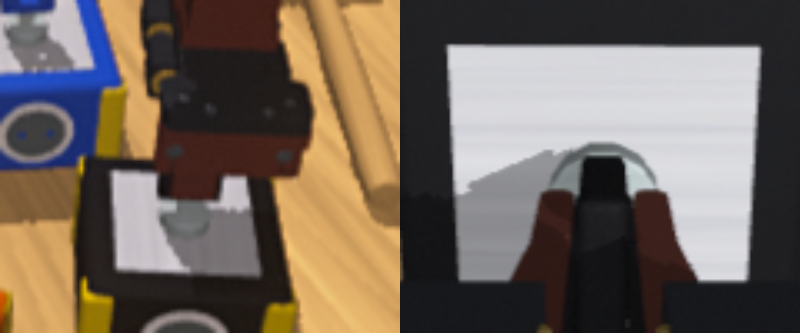

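The key is now between the fingers (9.5 mm gap, head flanked on both sides in the views). I'll turn it clockwise by lowering the yaw, in steps, and watch the torque.

```bash
python3 - <<'E'
from h import *
y=np.radians(66.95);P=[.593,-.1333,.066]
def go(a):
    move_pose(P,quat(y-a));print(round(a,2),np.round(get_joint_pos()[5],3),get_ft_force().round(1) if hasattr(get_ft_force(),'round') else get_ft_force(),np.round(get_ft_torque(),3),round(get_grip_width()*88,1),round(get_time(),2))
for a in(.3,.7,1.0,1.08,1.12):go(a)
wait(.7);go(1.12)
b=read_camera("side")[170:270,270:390,::-1];a=read_camera("wrist")[150:270,180:324,::-1]
cv2.imwrite("pics/turn.png",np.hstack([cv2.resize(b,(400,333)),cv2.resize(a,(400,333))]))
E
```

```text
0.3 -1.109 [-2.1 -4.8  1.7] [-0.886  0.284  0.033] 9.8 11.12
0.7 -0.709 [-3.2 -4.6  2.8] [-0.915  0.308  0.114] 9.8 11.59
1.0 -0.409 [-2.7 -6.3  3.2] [-1.016  0.34   0.109] 9.8 11.98
1.08 -0.329 [-3.  -6.   2.4] [-1.077  0.355  0.087] 10.0 12.23
1.12 -0.29 [-2.4 -5.6  2.6] [-0.989  0.367  0.421] 9.6 12.48
1.12 -0.29 [-2.5 -5.1  2.2] [-1.018  0.337  0.446] 9.7 13.43
```

View pics/turn.png

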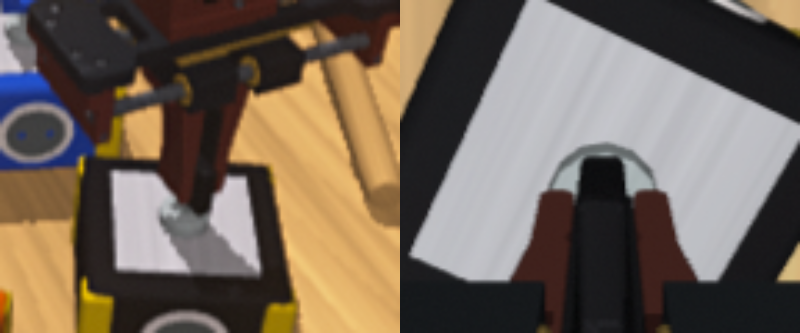

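The torque jumped to 0.44 N m at 1.12 rad, which is the stop. The wrist view shows the key turned with the jaws. It was held for over 0.7 s, so I'll turn back, release, retreat and check.

```bash
python3 - <<'E'
from h import *
y=np.radians(66.95);P=[.593,-.1333,.066]
move_pose(P,quat(y-.5));move_pose(P,quat(y));print(np.round(get_ft_torque(),3),get_grip_width()*88)
command_gripper(.45);movel([.593,-.1333,.19],v=.15)
move_pose([.54,-.16,.27],quat(y));wait(.3)
print(get_ft_force(),get_time())
a=read_camera("wrist")[110:260,190:340,::-1];s=read_camera("scene")[170:260,150:270,::-1]
t=read_camera("scene")[170:260,320:440,::-1]
cv2.imwrite("pics/end.png",np.hstack([cv2.resize(a,(300,300)),cv2.resize(s,(250,300)),cv2.resize(t,(250,300))]))
E
```

```text
[-0.784  0.261 -0.155] 9.65897389801658
[-0.06061898 -0.51496207 -0.66463365] 17.1333
```

View pics/end.png

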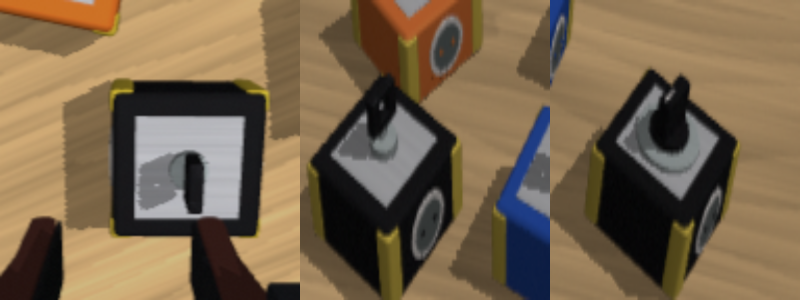

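The key is back parallel to the box edges, the gripper is clear, and the timer knob looks untouched.

```bash
python3 -c "
from station import *
job_done();print(get_time())"
```

```text
the job is handed in; nothing more can be done
the job is handed in; nothing more can be done
```

I turned the key clockwise to its stop, held it there, turned it back to rest, let go and moved clear. I handed the job in just after 17.1 s on the robot's clock, and no verdict is reported.

- **At the stop:** the gripper turned to 1.12 rad. The torque about the vertical axis rose from about 0.1 to 0.44 N m, which marks the stop. I held it there for more than 0.7 s.
- **At the end:** the last pictures show the key parallel to the box edges again, the gripper clear and the tool force about 0. The timer knob looks unmoved and the arm never went near it, but I judged that by eye rather than measuring it.
- **First grasp failed:** the gripper shut on nothing just above the key, with no contact force seen. The shut fingertips end about 28–35 mm short of the stated TCP, in both the side and wrist views. I lowered the TCP to z = 0.066 and the second grasp held, with a 9.5 mm gap around the 10 mm head.
- **Measurements that agreed:** the measured heights matched the text, with the plate at 0.070 m and the key head's centre at 0.107 m.

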